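Release the vial carrier from the shaker and slide it onto the lab jack

TASK

Unload the shaker: pull the black knob of the index plunger up and twist it so that it stays latched open by itself, then slide the vial carrier out of its guide rails and across, without lifting or tipping it, until it sits squarely and wholly on the plate of the lab jack, clear of the shaker. Leave the plunger latched open and do not disturb the glassware around.

Things in the scene. Friction and masses are not known exactly. Their poses are not given: they have to be found in the camera images.
- shaker: Fixed lab shaker, cream housing, green sloped fascia on its front (-x, to x = -150 mm). Origin on the bench under the middle of its steel drive platform; z up, y along the guide rails. Platform 200 (x) by 220 (y) mm, upper face 98 mm above the bench; the housing is all below that. The plunger stands on the rail at x = -64 mm, y = 0.
- rail_center (a point): Mid-point between the two aluminium C-section guide rails, level with their top faces (111 mm above the bench); axes as the shaker's. The rails are 180 mm long (y -90 to 90), open at both ends, and hold the carrier's side edges down with 2 mm of play. Their flanges cover x from 52 to 86 mm on either side; the 104 mm between them is open from above.
- carrier: Loose vial carrier, about 0.6 kg, on the platform between the rails, pinned by the plunger (1.5 mm play). Origin: centre of its underside; z up, y along the rails. Aluminium plate 150 (x) by 160 (y) by 6 mm. With the pin up it slides along y and out at either end. Pushing takes about 2 to 6 N.
- vial_block (a point): Centre of the blue vial block fixed on the middle of the carrier's plate: 44 (x) by 110 (y) mm, upright faces from 6 to 38 mm above the carrier's underside, this point 22 mm above it. Ten capped vials, fixed in the block, reach 53 mm above the underside. The carrier can be pushed on an end face of the block (y = +/-55 mm).
- jack_plate (a point): Centre of the upper face of the lab jack's top plate: steel, 200 by 200 mm, 96 mm above the bench, 2 mm below the shaker's platform. Axes along its sides, nearly parallel to the shaker's. The fixed jack stands at one open end of the rails, on the shaker's +y or -y side, its centre 214 to 222 mm from the shaker's, 2 to 15 mm of gap to the platform.
- knob_center (a point): Centre (half-way up) of the plunger's round black knurled knob: diameter 31 mm, height 22 mm, axis vertical, white line across its top; moves with the knob. Home, it is 138 mm above the bench, the knob's underside 16 mm above the rail's top, over a collar 25 mm across. It can be gripped across any diameter.
- knob_lift (a joint): How far the knob and its pin are pulled up (m): 0 home with the pin through the carrier plate, 0.012 the upper stop. A spring pulls it down, 5 N at home and 12 N at the stop. The pin is clear of the plate above 0.005.
- knob_turn (a joint): Turn of the knob (rad, anticlockwise from above positive, 0 home, stops at +/-1.65). At home two dogs under it sit in slots of the collar. Pulled up over 0.0095 m it turns freely either way; beyond 0.85 rad (best 1.0 to 1.5) the dogs lie over shallow rests: let go there, the knob settles at a lift of about 0.007 and stays up. Let go before that, it may fall home.
- flask: Loose stoppered conical flask, 82 mm wide, 136 mm high, standing on the bench at the other end of the rails. Origin at the centre of its underside. A bystander.
- beaker: Loose empty glass beaker, 54 mm wide, 72 mm high, behind the shaker (+x side). Origin at the centre of its underside. A bystander.
- amber_bottle: Loose small amber bottle with a black cap, 50 mm wide, about 100 mm high, behind the shaker (+x side). Origin at the centre of its underside. A bystander.
- wash_bottle: Loose white wash bottle with a blue cap and a bent spout, 66 mm wide, 185 mm high, to one side. Origin at the centre of its underside. A bystander.
Mind the look-alikes: they are no part of the job. There is more than one size of the carrier; the job needs the largest.

How it is judged:
By the outcome, as a careful person would: the job done as asked, in the order asked, and still so for the second after the job is handed in, with the robot touching nothing.
It also fails if it takes over 54 s, if anything falls off the work surface, if the arm or the gripper's body presses on something with over 40 N, if the wrist force passes 120 N, or if a joint passes its speed limit or range.

ROBOT

A 6-joint arm with a two-finger parallel gripper is mounted at the origin on the work surface. World frame = base frame: x ahead of the robot, y to its left, z up, the work surface at z = 0. Lengths are in mm, angles in rad, forces in N, time in s.
With the tool pointing down it reaches from about 275 to 750 mm from the base axis. Payload 10.2 kg.
Tool frame: the origin (TCP) lies between the finger pads; the fingertips stand 17 mm ahead of it and the grasp point (between the pads) lies 2 mm behind it; z points along the fingers, y is the line along which they close (so a half turn about z gives the same grasp; the last joint's range is limited). The gripper opens to 85 mm and grips with 20 to 120 N. Pads are 22 mm wide; open, the fingers measure 114 mm over their backs; the gripper's body (76 mm by 85 mm) begins 54 mm behind the grasp point. The pads swing forward as they close: fully open they stand 13 mm farther back than shut.
Start: joints at [0.911, 0.313, 1.498, -0, 1.331, -0.223], TCP at [222.11, 475.708, 248.294] pointing down, gripper open.
Joint ranges: [-2.94, 2.94], [-0.97, 2.17], [0.19, 2.56], [-1.23, 4.37], [0.02, 3.11], [-2.88, 2.88]. Speed limits (rad/s): [2.39, 2.39, 3.01, 3.14, 3.14, 3.14].

INTERFACE

Orientations are given as a unit quaternion [w, x, y, z].
In Python, from rig import * gives the robot as it stands.
- The arm moves only by the tool step_arm, never from a script. Its argument "commands" is text: rows parted by semicolons, each of 7 numbers parted by spaces: the opening, from 0 (shut) to 1 (fully open), then the shift along the tool's x, y, z in cm, then the turn, a rotation vector about the tool's x, y, z in rad. In form: hand x y z rx ry rz; .... A call has 1 to 20 rows; each row is the pose to reach, as a shift and turn from the pose commanded when the call began, along the tool's axes at that moment; what a row does not reach only later rows make up. A row lasts 1/12 s, in which the tool goes at most 41.7 mm and 7.16 degrees, less where a joint would pass 70% of its speed; a pose out of reach is approached as far as the arm can. A call with a gripper value outside its range is refused whole. The fingers move at their own pace and stop on an object; "newtons" is the grip in N (left out, the last holds). Time passes only in rows, so rows that repeat a pose let the fingers close. It gives the time, the measured TCP pose, the force, the opening and the grip force at its end, in the units of the state.
- sense(): the state, without advancing time (a new reading comes with each control period).
- capture(name): name is "scene" or "top" or "wrist"; returns the picture (400x640x3 uint8, red, green, blue); there is no depth.
- camera_model(name): a dict with "mtx" (3x3 intrinsics, pixels), "eye" and "rotation" of the camera in the world. Camera axes: x right, y down, z forward; pixel columns grow to the right and rows downward; lengths in mm; the calibration is good to about 2 mm. A picture is of the moment at which its call begins: read the wrist's pose just before it. camera_model takes no time and is no camera call; for the wrist camera it gives the pose at the moment of the call.
- finish_job(): hands the job in; it is judged then, once.
Trained networks look in the newest picture that a camera, given by its name, has taken for a name from the list of things; names that differ only in an ending like _2 or _b are one class to them, and where a whole thing is asked for, a point or a joint stands for the part that bears it (a point fixed in the world has none). Each returns a list of dicts, best first, with "score" (0 to 1); they miss things now and then, are a little off and sometimes report something else, mostly with a low value. They report only what shows in the picture. A call takes as long as a camera call. They do not tell look-alikes from the thing itself.
- search_frame(camera, label): "rect" ([centre column, centre row, width, height] in pixels, round what is visible of it).
- trace(camera, label): "mask" (400x640 bool, what is visible of it) and "rect" ([centre column, centre row, width, height] in pixels, round what is visible of it).
- spot_point(camera, label): "xy" ([column, row] in pixels: a listed point, or the origin of a listed thing).
The state is a dict: "time_s": time; "joints": joint angles; "dq": joint speeds; "tau": joint torques, N m; "eef_pos": TCP position; "ee_rot": TCP orientation; "force": force on the tool from outside, world axes, zero at the start; "wrist_torque": the same for the moment, N m; "grip_width": opening from 0.0 (shut) to 1.0 (fully open); "grip_force": force on a finger pad.
Only numpy, scipy, OpenCV 4.12 (cv2) and the standard library are available. Lean on these libraries where they do the work, as an engineer would, in place of code of your own. Each camera call takes 0.05 s, during which the arm holds its last target. There are 200 camera calls.

## Working session

There is one attempt and no reset: what is moved stays moved. The work goes in short steps, Python scripts to look and compute and a tool call to move; the robot and the scene stay as the last step left them, time stands still between calls to the robot, and variables do not carry over. Pictures are saved under pics/ and viewed, at most 10 in all, crops included, and the job is handed in when it is done.

Besides the shell and the picture viewer there is one more tool, called after "Emit:" in YAML: its name, and indented under it one key for each argument. step_arm: Moves the arm, as the interface text tells. Its arguments: {"type":"object","properties":{"commands":{"type":"string"},"newtons":{"type":"number"}},"required":["commands"]}

```bash
mkdir -p pics
cat > h.py <<'E'
from rig import *
import numpy as np, cv2
def ray(cam,uv,z,m=None):
    m=m or camera_model(cam);K=np.array(m["mtx"]);R=np.array(m["rotation"]);e=np.array(m["eye"])
    if R.shape!=(3,3): print("rot",R)
    d=R@np.linalg.inv(K)@np.array([uv[0],uv[1],1.]);return e+d*(z-e[2])/d[2]
def proj(cam,p,m=None):
    m=m or camera_model(cam);q=np.array(m["mtx"])@np.array(m["rotation"]).T@(np.array(p,float)-m["eye"]);return q[:2]/q[2]
def save(im,n): cv2.imwrite("pics/"+n,im[...,::-1])
E
python3 - <<'E'
from h import *
ims=[capture(c) for c in("scene","top")]
save(cv2.resize(np.vstack(ims),None,fx=.75,fy=.75),"a.png")
for c in("scene","top"):
    m=camera_model(c);print(c,m)
    for l,z in(("shaker",0),("rail_center",111),("carrier",98),("vial_block",120),("jack_plate",96),("knob_center",138),("flask",0),("beaker",0),("amber_bottle",0),("wash_bottle",0)):
        for d in spot_point(c,l)[:3]:print(l,round(d["score"],2),np.round(d["xy"]),ray(c,d["xy"],z,m).round())
print(sense())
E
```

```text
scene {'mtx': array([[453.2513264 ,   0.        , 324.16053287],
       [  0.        , 453.2513264 , 188.40474198],
       [  0.        ,   0.        ,   1.        ]]), 'eye': array([1346.37282068,  494.57299926,  862.34287832]), 'rotation': array([-0.19535375,  0.4123692 ,  0.79653713, -0.39663227])}
rot [-0.19535375  0.4123692   0.79653713 -0.39663227]Traceback (most recent call last):
  File "<stdin>", line 7, in <module>
  File "h.py", line 6, in ray
    d=R@np.linalg.inv(K)@np.array([uv[0],uv[1],1.]);return e+d*(z-e[2])/d[2]
      ~^~~~~~~~~~~~~~~~~
ValueError: matmul: Input operand 1 has a mismatch in its core dimension 0, with gufunc signature (n?,k),(k,m?)->(n?,m?) (size 3 is different from 4)
```

View pics/a.png

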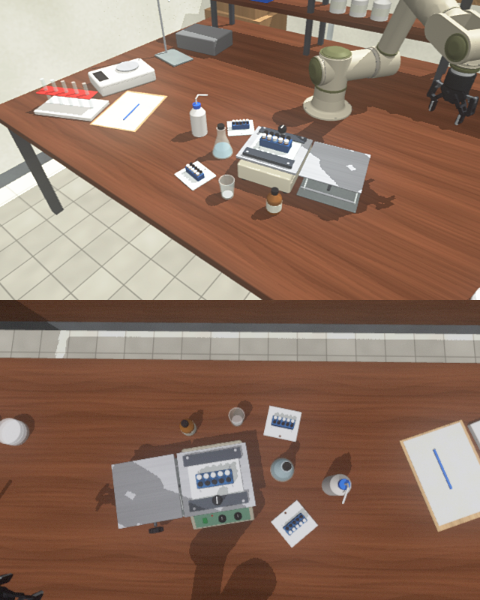

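The shaker, with the knob on its near rail, is at about (290,245) in the top picture, and the jack is on its +y (left) side at about (195,255). Two small look-alike carriers sit on white plates at about (377,165) and (392,300) in top-picture pixels. The one in the rails is the largest.

```bash
python3 - <<'E'
s=open('h.py').read()
s=s.replace('R=np.array(m["rotation"]);','R=rot(m);').replace('    if R.shape!=(3,3): print("rot",R)\n','').replace('np.array(m["rotation"]).T','rot(m).T')
s=s.replace('def ray','from scipy.spatial.transform import Rotation as Ro\ndef rot(m): return Ro.from_quat(np.roll(m["rotation"],-1)).as_matrix()\ndef ray',1)
open('h.py','w').write(s)
E
python3 - <<'E'
from h import *
for c in("scene","top"):
    im=capture(c); m=camera_model(c);print(c,m["eye"].round())
    for l,z in(("rail_center",111),("carrier",98),("vial_block",120),("jack_plate",96),("knob_center",138),("flask",0),("wash_bottle",0)):
        for d in spot_point(c,l)[:3]:print(l,round(d["score"],2),np.round(d["xy"]),ray(c,d["xy"],z,m).round())
    if c=="top": save(cv2.resize(im[180:320,140:380],None,fx=3.3,fy=3.3,interpolation=cv2.INTER_CUBIC),"b.png")
s=sense();print(s["eef_pos"],s["ee_rot"],s["time_s"],Ro.from_quat(np.roll(s["ee_rot"],-1)).as_matrix().round(3))
m=camera_model("wrist");print(m,rot(m).round(2))
E
```

```text
scene [1346.  495.  862.]
rail_center 0.88 [366. 192.] [507.  14. 111.]
carrier 0.81 [368. 194.] [499.  17.  98.]
carrier 0.72 [320. 172.] [ 487. -155.   98.]
carrier 0.66 [260. 231.] [ 775. -126.   98.]
vial_block 0.85 [366. 192.] [518.  21. 120.]
vial_block 0.76 [255. 228.] [ 790. -126.  120.]
vial_block 0.71 [320. 166.] [ 491. -148.  120.]
jack_plate 0.58 [447. 218.] [466. 232.  96.]
knob_center 0.61 [379. 171.] [436.  12. 138.]
knob_center 0.43 [368. 189.] [524.  30. 138.]
flask 0.71 [295. 202.] [ 549. -205.    0.]
wash_bottle 0.95 [265. 178.] [ 508. -361.    0.]
top [ 462.  -81. 1043.]
carrier 0.97 [290. 238.] [509.  12.  98.]
carrier 0.76 [376. 164.] [ 688. -187.   98.]
carrier 0.7 [392. 297.] [ 380. -225.   98.]
vial_block 0.88 [283. 233.] [518.  25. 120.]
jack_plate 0.87 [196. 254.] [466. 229.  96.]
knob_center 0.66 [291. 265.] [447.   4. 138.]
knob_center 0.61 [248. 171.] [657. 109. 138.]
flask 0.8 [376. 226.] [ 550. -199.    0.]
wash_bottle 0.58 [442. 246.] [ 502. -365.    0.]
[222.1072851  475.70138313 248.27942515] [-8.73602055e-06  2.16683091e-01  9.76241997e-01 -1.90141586e-05] 0.95 [[-0.906  0.423 -0.   ]
 [ 0.423  0.906 -0.   ]
 [ 0.    -0.    -1.   ]]
{'mtx': array([[298.49453333,   0.        , 324.06334975],
       [  0.        , 298.49453333, 201.98792917],
       [  0.        ,   0.        ,   1.        ]]), 'eye': array([153.80637747, 508.15927626, 373.54648853]), 'rotation': array([0.12560489, 0.83414149, 0.53107153, 0.07996513])} [[ 0.42  0.87  0.27]
 [ 0.91 -0.4  -0.12]
 [-0.    0.29 -0.96]]
```

View pics/b.png

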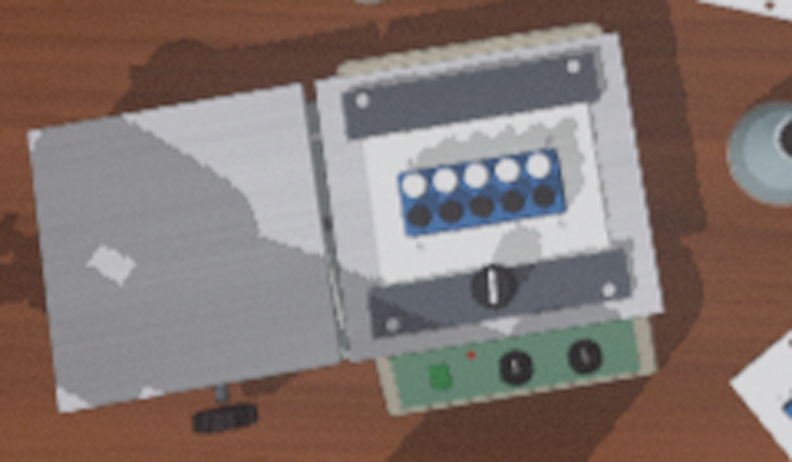

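Emit:
step_arm:
  commands: "0.65 -40.3 -33.2 0 0 0 0;0.65 -40.3 -33.2 0 0 0 0;0.65 -40.3 -33.2 0 0 0 0;0.65 -40.3 -33.2 0 0 0 0;0.65 -40.3 -33.2 0 0 0 0;0.65 -40.3 -33.2 0 0 0 0;0.65 -40.3 -33.2 0 0 0 0;0.65 -40.3 -33.2 0 0 0 0;0.65 -40.3 -33.2 0 0 0 0;0.65 -40.3 -33.2 0 0 0 0;0.65 -40.3 -33.2 0 0 0 0;0.65 -40.3 -33.2 0 0 0 0;0.65 -40.3 -33.2 0 0 0 0;0.65 -40.3 -33.2 0 0 0 0;0.65 -40.3 -33.2 2 0 0 0;0.65 -40.3 -33.2 2 0 0 0;0.65 -40.3 -33.2 2 0 0 0"
  newtons: 60

```text
time_s: 2.37
eef_pos: [446.3, 4.9, 228.1]
ee_rot: [-0.001, 0.216, 0.976, 0.0]
force: [0.6, -0.1, 0.6]
grip_width: 0.65
grip_force: 0.0
```

```bash
cat > k.py <<'E'
from h import *
s=sense();p=np.array(s["eef_pos"]);T=Ro.from_quat(np.roll(s["ee_rot"],-1)).as_matrix();m=camera_model("wrist")
E
python3 - <<'E'
from k import *
im=capture("wrist");save(im,"c.png");print(p,T.round(3),s["time_s"],s["joints"],s["force"])
for l,z in(("knob_center",138),("vial_block",120),("carrier",98),("rail_center",111)):
    for d in spot_point("wrist",l)[:3]:
        q=ray("wrist",d["xy"],z,m);print(l,round(d["score"],2),np.round(d["xy"]),q.round(1),"tool cm",(T.T@(q-p)/10).round(2))
mt=camera_model("top")
for n,z,cs in(("plat",98,[(318,80),(617,33),(662,310),(345,358)]),("jack",96,[(30,130),(302,85),(340,362),(60,410)])):
    P=np.array([ray("top",(140+u/3.3,180+v/3.3),z,mt)[:2] for u,v in cs]);c=P.mean(0)
    a=P[0]-P[1]+P[3]-P[2];b=P[0]-P[3]+P[1]-P[2];print(n,c.round(1),P.round().tolist(),"yaw",np.degrees([np.arctan2(-a[0],a[1]),np.arctan2(b[1],b[0])]).round(2))
E
```

```text
[446.33202956   4.89228401 228.09751299] [[-0.906  0.423 -0.002]
 [ 0.423  0.906  0.001]
 [ 0.002 -0.    -1.   ]] 2.3667 [-2.52672819e-01  1.58190835e-01  1.74982668e+00  7.43806445e-05
  1.23530380e+00 -1.38715051e+00] [ 0.58206578 -0.06301203  0.56205005]
knob_center 0.88 [326. 209.] [443.8   8.2 138. ] tool cm [0.35 0.2  9.01]
vial_block 0.9 [116. 206.] [ 373.5 -149.4  120. ] tool cm [  0.06 -17.06  10.81]
vial_block 0.84 [370. 258.] [506.1  21.6 120. ] tool cm [-4.73  4.05 10.8 ]
carrier 0.58 [123. 202.] [ 372.9 -159.4   98. ] tool cm [ -0.32 -17.99  13.01]
carrier 0.56 [365. 249.] [507.6  19.2  98. ] tool cm [-4.97  3.89 13.  ]
plat [507.1  18.5] [[585.0, 141.0], [623.0, -72.0], [429.0, -107.0], [391.0, 112.0]] yaw [9.97 9.37]
jack [466.4 231.3] [[545.0, 347.0], [582.0, 153.0], [388.0, 116.0], [351.0, 310.0]] yaw [10.76 10.81]
```

View pics/c.png

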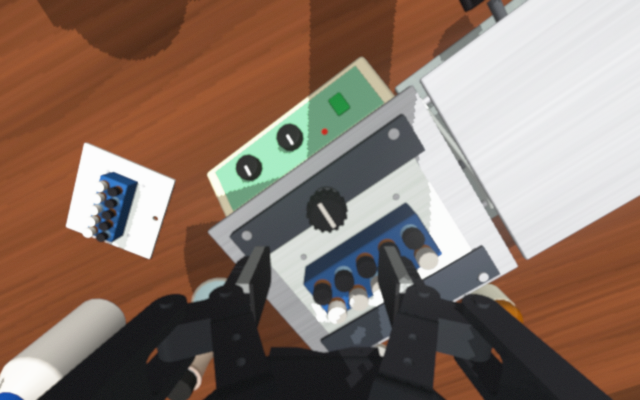

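Emit:
step_arm:
  commands: "0.65 0.3 0.25 3 0 0 0;0.65 0.3 0.25 6 0 0 0;0.65 0.3 0.25 8 0 0 0;0.65 0.3 0.25 9 0 0 0;0.65 0.3 0.25 9 0 0 0;0.2 0.3 0.25 9 0 0 0;0.2 0.3 0.25 9 0 0 0;0.2 0.3 0.25 9 0 0 0;0.2 0.3 0.25 9 0 0 0;0.2 0.3 0.25 9 0 0 0;0.2 0.3 0.25 9 0 0 0;0.2 0.3 0.25 9 0 0 0"
  newtons: 60

```text
time_s: 3.62
eef_pos: [445.6, 7.4, 139.8]
ee_rot: [0.001, 0.217, 0.976, -0.001]
force: [-3.2, -4.1, 6.6]
grip_width: 0.346
grip_force: 58.8
```

Emit:
step_arm:
  commands: "0.2 0 0 -0.4 0 0 0;0.2 0 0 -0.8 0 0 0;0.2 0 0 -1.15 0 0 0;0.2 0 0 -1.15 0 0 0;0.2 0 0 -1.15 0 0 0;0.2 0 0 -1.15 0 0 0"
  newtons: 80

```text
time_s: 4.12
eef_pos: [445.4, 7.4, 149.9]
ee_rot: [0.0, 0.217, 0.976, -0.0]
force: [2.2, -5.1, -11.7]
grip_width: 0.338
grip_force: 79.7
```

Emit:
step_arm:
  commands: "0.2 0 0 -0.03 0 0 -0.12;0.2 0 0 -0.03 0 0 -0.24;0.2 0 0 -0.03 0 0 -0.36;0.2 0 0 -0.03 0 0 -0.48;0.2 0 0 -0.03 0 0 -0.60;0.2 0 0 -0.03 0 0 -0.72;0.2 0 0 -0.03 0 0 -0.84;0.2 0 0 -0.03 0 0 -0.96;0.2 0 0 -0.03 0 0 -1.08;0.2 0 0 -0.03 0 0 -1.2;0.2 0 0 -0.03 0 0 -1.25;0.2 0 0 -0.03 0 0 -1.25;0.2 0 0 -0.03 0 0 -1.25"

```text
time_s: 5.2
eef_pos: [445.1, 8.1, 150.0]
ee_rot: [0.0, -0.395, 0.919, 0.0]
force: [3.3, 0.2, -11.6]
grip_width: 0.333
grip_force: 79.6
```

Emit:
step_arm:
  commands: "0.2 0 0 0.3 0 0 0;0.2 0 0 0.45 0 0 0;0.2 0 0 0.45 0 0 0;0.55 0 0 0.45 0 0 0;0.55 0 0 0.45 0 0 0;0.55 0 0 0.45 0 0 0;0.55 0 0 0.45 0 0 0;0.55 0 0 -2 0 0 0;0.55 0 0 -5 0 0 0;0.55 0 0 -8 0 0 0;0.55 0 0 -8 0 0 0;0.55 0 0 -8 0 0 0"

```text
time_s: 6.2
eef_pos: [445.7, 7.8, 231.2]
ee_rot: [0.001, -0.395, 0.918, -0.001]
force: [0.3, 0.1, -1.2]
grip_width: 0.55
grip_force: 0.0
```

Run:
```python
from k import *
im=capture("wrist");w=im.copy();print(p,T.round(3),s["time_s"],s["joints"].round(2),s["force"])
for l,z in(("knob_center",145),("vial_block",120)):
    for d in spot_point("wrist",l)[:3]:
        q=ray("wrist",d["xy"],z,m);print(l,round(d["score"],2),np.round(d["xy"]),q.round(1))
sc=capture("scene")
save(np.hstack([cv2.resize(w,(640,400))[60:340,190:520],cv2.resize(sc[130:230,330:460],None,fx=2.8,fy=2.8,interpolation=cv2.INTER_CUBIC)]),"d.png")
```

```text
[445.67749887   7.81627946 231.18892678] [[-0.687 -0.726  0.003]
 [-0.726  0.687 -0.001]
 [-0.002 -0.003 -1.   ]] 6.2 [-0.25  0.15  1.75 -0.    1.24 -2.63] [ 0.34041135  0.09967728 -1.2271527 ]
knob_center 0.61 [327. 216.] [445.1  10.7 145. ]
vial_block 0.86 [ 48. 203.] [ 612.1 -150.4  120. ]
vial_block 0.78 [285. 258.] [504.9  20.5 120. ]
```

View pics/d.png

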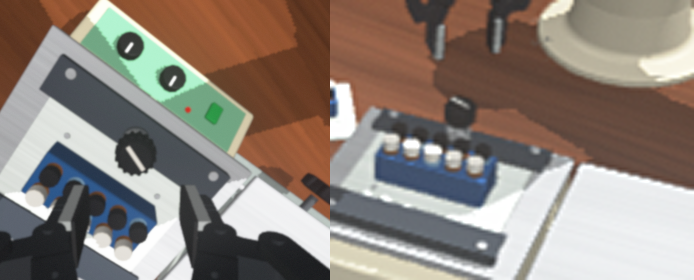

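The knob stands raised with its line turned, at crop pixel (135,155), so it is latched open. Next I go behind the block's -y end.

Emit:
step_arm:
  commands: "0.15 0 -2 0 0 0 0.12;0.15 0 -4 0 0 0 0.24;0.15 0 -6 0 0 0 0.36;0.15 0 -8 0 0 0 0.48;0.15 0 -10.5 0 0 0 0.60;0.15 0 -10.5 0 0 0 0.72;0.15 0 -10.5 0 0 0 0.84;0.15 0 -10.5 0 0 0 0.96;0.15 0 -10.5 0 0 0 1.08;0.15 0 -10.5 0 0 0 1.2;0.15 0 -10.5 0 0 0 1.32;0.15 0 -10.5 0 0 0 1.44;0.15 0 -10.5 0 0 0 1.56;0.15 0 -10.5 0 0 0 1.68;0.15 0 -10.5 0 0 0 1.8;0.15 0 -10.5 0 0 0 1.92;0.15 0 -10.5 0 0 0 2.04;0.15 0 -10.5 0 0 0 2.16;0.15 0 -10.5 0 0 0 2.21;0.15 0 -10.5 0 0 0 2.21"

```text
time_s: 8.07
eef_pos: [521.2, -64.1, 229.1]
ee_rot: [-0.001, 0.644, 0.765, -0.0]
force: [-0.2, 0.2, -0.4]
grip_width: 0.15
grip_force: 0.0
```

Run:
```python
from k import *
im=capture("wrist");save(im,"e.png");print(p,T.round(3),s["time_s"],s["joints"].round(2),s["force"])
for l,z in(("knob_center",145),("vial_block",120),("jack_plate",96),("rail_center",111),("carrier",98)):
    for d in spot_point("wrist",l)[:2]:
        q=ray("wrist",d["xy"],z,m);print(l,round(d["score"],2),np.round(d["xy"]),q.round(1),"tool cm",(T.T@(q-p)/10).round(2))
```

```text
[521.2009062  -64.13996887 229.12000195] [[-0.171  0.985 -0.002]
 [ 0.985  0.171  0.001]
 [ 0.001 -0.002 -1.   ]] 8.0667 [-0.35  0.33  1.53 -0.    1.29 -0.52] [-0.19497845  0.1964942  -0.37073703]
knob_center 0.85 [230.  95.] [445.3   9.6 145. ] tool cm [ 8.56 -6.2   8.43]
knob_center 0.68 [327.  99.] [508.9  18.  145. ] tool cm [8.29 0.21 8.42]
vial_block 0.84 [192. 288.] [ 417. -161.  120.] tool cm [ -7.77 -11.91  10.92]
vial_block 0.77 [327.  95.] [508.5  21.4 120. ] tool cm [ 8.64  0.24 10.92]
carrier 0.77 [444. 293.] [ 654.7 -139.5   98. ] tool cm [-9.72 11.89 13.08]
carrier 0.61 [192. 279.] [ 407.6 -166.9   98. ] tool cm [ -8.19 -12.93  13.13]
```

View pics/e.png

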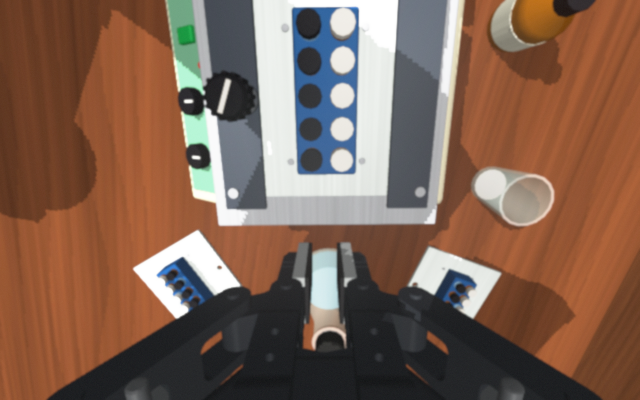

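Emit:
step_arm:
  commands: "0.15 0 0.2 4 0 0 0;0.15 0 0.2 8 0 0 0;0.15 0 0.2 10 0 0 0;0.15 0 0.2 10.2 0 0 0;0.15 0 0.2 10.2 0 0 0;0.15 1 0.2 10.2 0 0 0;0.15 1.6 0.2 10.2 0 0 0;0.15 2 0.2 10.2 0 0 0;0.15 2.4 0.2 10.2 0 0 0;0.15 2.8 0.2 10.2 0 0 0;0.15 3.3 0.2 10.2 0 0 0;0.15 4 0.2 10.2 0 0 0;0.15 4.5 0.2 10.2 0 0 0"

```text
time_s: 9.45
eef_pos: [516.6, -19.8, 129.8]
ee_rot: [0.002, 0.643, 0.766, 0.0]
force: [0.2, -6.3, 4.6]
grip_width: 0.15
grip_force: 3.1
```

Run:
```python
from k import *
capture("wrist");print(p,s["force"])
for l,z in(("knob_center",145),("vial_block",120)):
    for d in spot_point("wrist",l)[:2]:
        q=ray("wrist",d["xy"],z,m);print(l,round(d["score"],2),np.round(d["xy"]),q.round(1),"tool cm",(T.T@(q-p)/10).round(2))
```

```text
[516.60567919 -19.84423544 129.75929322] [ 0.18046343 -6.27749654  4.56006139]
knob_center 0.59 [158. 205.] [446.3   9.2 145. ] tool cm [ 4.08 -6.42 -1.56]
vial_block 0.98 [322. 129.] [503.7  46.7 120. ] tool cm [ 6.78 -0.12  0.96]
vial_block 0.18 [320. 128.] [503.  47. 120.] tool cm [ 6.82 -0.19  0.95]
```

Emit:
step_arm:
  commands: "0.15 1 0 0 0 0 0;0.15 2 0 0 0 0 0;0.15 3 0 0 0 0 0;0.15 4 0 0 0 0 0;0.15 5 0 0 0 0 0;0.15 6 0 0 0 0 0;0.15 7 0 0 0 0 0;0.15 8 0 0 0 0 0;0.15 9 0 0 0 0 0;0.15 10 0 0 0 0 0;0.15 11 0 0 0 0 0;0.15 12 0 0 0 0 0;0.15 13 0 0 0 0 0;0.15 14 0 0 0 0 0;0.15 14.5 0 0 0 0 0;0.15 14.5 0 0 0 0 0"

```text
time_s: 10.93
eef_pos: [490.0, 124.6, 127.9]
ee_rot: [-0.001, 0.643, 0.766, 0.0]
force: [0.6, 0.1, -0.2]
grip_width: 0.15
grip_force: 0.0
```

```bash
cat > l.py <<'E'
from k import *
import sys
capture("wrist");print(p.round(1),s["force"].round(1))
for d in spot_point("wrist","vial_block")[:2]:
    q=ray("wrist",d["xy"],118,m);print("blk w",round(d["score"],2),q.round(1),"tool cm",(T.T@(q-p)/10).round(2))
im=capture("top")
for l,z in(("vial_block",118),("jack_plate",96),("knob_center",145)):
    for d in spot_point("top",l)[:2]:print(l,round(d["score"],2),np.round(d["xy"]),ray("top",d["xy"],z).round(1))
save(cv2.resize(im[180:320,140:380],None,fx=3.3,fy=3.3,interpolation=cv2.INTER_CUBIC),sys.argv[1])
E
python3 l.py f.png
```

```text
[490.  124.6 127.9] [ 0.6  0.1 -0.2]
blk w 0.64 [477.9 190.8 118. ] tool cm [ 6.73 -0.03  0.99]
blk w 0.5 [478.  191.6 118. ] tool cm [ 6.81 -0.02  1.  ]
vial_block 0.69 [396. 297.] [ 382.2 -230.5  118. ]
vial_block 0.68 [375. 162.] [ 687.6 -183.   118. ]
knob_center 0.46 [287. 266.] [445.6  11.6 145. ]
knob_center 0.4 [377. 224.] [ 540.1 -184.5  145. ]
```

View pics/f.png

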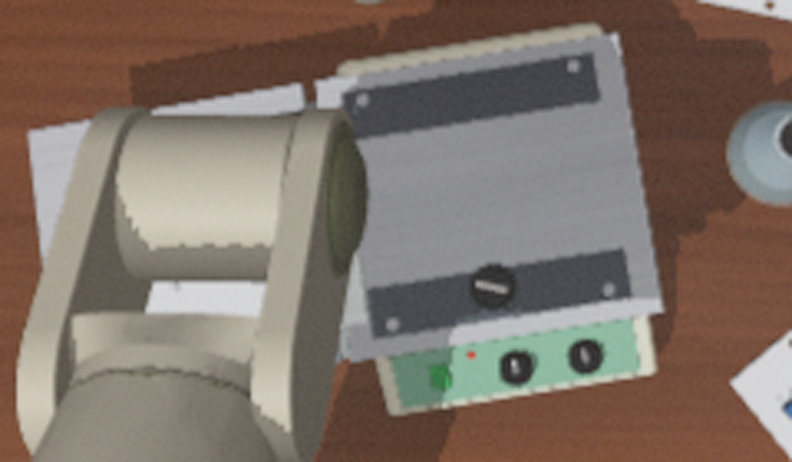

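The carrier is part-way onto the jack and the knob at (493,287) is still turned. I keep pushing.

Emit:
step_arm:
  commands: "0.15 0.8 0 0 0 0 0;0.15 1.6 0 0 0 0 0;0.15 2.4 0 0 0 0 0;0.15 3.1 0 0 0 0 0;0.15 3.7 0 0 0 0 0;0.15 4.1 0 0 0 0 0;0.15 4.1 0 0 0 0 0;0.15 4.1 0 0 0 0 0;0.15 3 0 0 0 0 0;0.15 1 0 -2 0 0 0;0.15 -2 0 -6 0 0 0;0.15 -5 0 -10 0 0 0;0.15 -9 0 -12 0 0 0;0.15 -13 0 -12 0 0 0;0.15 -17 0 -12 0 0 0;0.15 -20 0 -12 0 0 0;0.15 -20 0 -12 0 0 0"

```text
time_s: 12.65
eef_pos: [525.5, -80.7, 248.1]
ee_rot: [0.001, 0.645, 0.764, -0.0]
force: [0.4, -0.3, -1.0]
grip_width: 0.149
grip_force: 0.0
```

```bash
python3 l.py g.png
```

```text
[525.5 -80.7 248.1] [ 0.4 -0.3 -1. ]
blk w 0.97 [ 414.2 -170.3  118. ] tool cm [ -6.95 -12.48  13.02]
blk w 0.81 [ 656.6 -145.4  118. ] tool cm [-8.54 11.83 13.04]
vial_block 0.92 [188. 252.] [471.9 241.7 118. ]
vial_block 0.82 [374. 161.] [ 689.5 -180.4  118. ]
```

View pics/g.png

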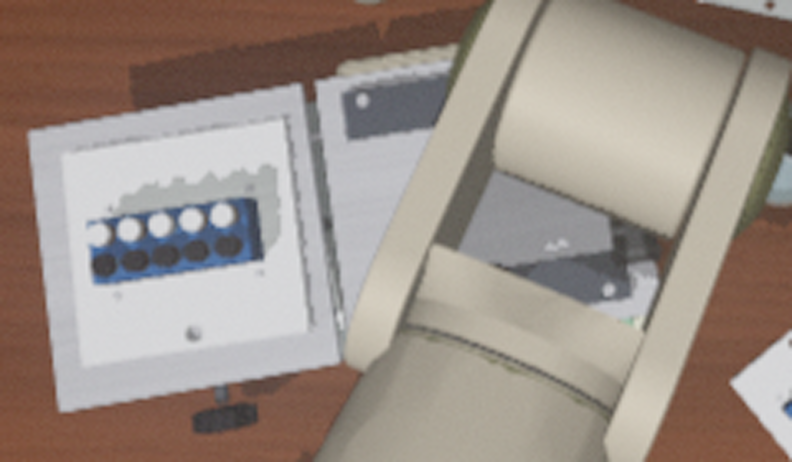

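The carrier sits square on the jack with about 8 mm or more showing on every side: its corners are at (62,153), (284,118), (310,330) and (82,366) in the crop. One last look at the plunger and the glassware.

Run:
```python
from k import *
w=capture("wrist");c=capture("scene")
save(np.vstack([cv2.resize(w,(480,300)),cv2.resize(c[120:300,230:500],(450,300)).copy() if 0 else cv2.resize(c[110:295,220:516],(480,300),interpolation=cv2.INTER_CUBIC)]),"i.png")
```

```text
(no output)
```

View pics/i.png

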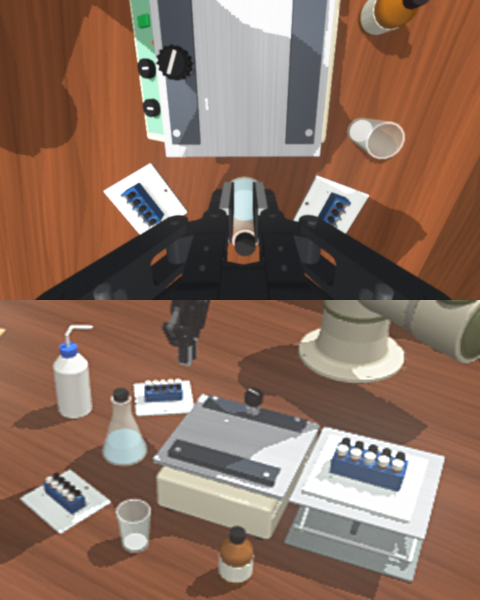

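The knob is up and turned at (175,62) and (254,398). The carrier lies flat on the jack at (375,470), and the glassware is all standing where it was.

```bash
python3 -c "
from rig import *
print(finish_job())"
```

```text
the job is handed in; nothing more can be done
None
```

The job is handed in: the plunger is latched open, the carrier sits squarely and wholly on the lab jack plate clear of the shaker, and the glassware is undisturbed; arm time was about 13 s of the 54 s allowed.

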